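# Load the cold block with the session's vaccine vials, in the order of their diluents

### The arm

A 7-joint arm with a two-finger parallel gripper is mounted at the origin on a cart in front of the work surface, level with it; the furniture and walls round the work are solid. World frame = base frame: x ahead of the robot, y to its left, z up, the work surface at z = 0. Lengths are in m, angles in rad, forces in N, time in s.
With the tool pointing down it reaches from about 0.425 to 1.025 m from the base axis. Payload 9.4 kg.
Tool frame: the origin (TCP) lies at the very end of the fingers, on their centre line; the grasp point (between the pads) lies 19 mm behind it (grip_point_offset is the z of the grasp point in the tool frame, in m); z points along the fingers, y is the line along which they close (so a half turn about z gives the same grasp; the last joint's range is limited). The gripper opens to 93 mm and grips with 3 to 60 N. Pads are 15 mm wide; open, the fingers measure 128 mm over their backs; the gripper's body (75 mm by 188 mm) begins 65 mm behind the grasp point.
Start: joints at [-1.384, 0.599, -0.003, 1.599, 0.002, 0.943, -0.08], TCP at [0.189, 0.7, 0.219] pointing down, gripper open.
Joint ranges: [-2.57, 2.57], [-0.35, 1.97], [-1.29, 1.29], [0.11, 2.56], [-1.05, 4.19], [0.11, 1.86], [-2.63, 2.63]. Speed limits (rad/s): [2.22, 2.22, 3.01, 3.01, 3.14, 3.14, 3.14].

### API

Orientations are given as a unit quaternion [x, y, z, w].
In Python, from workcell import get_obs, grab_frame, hand_in, grip_point_offset gives the robot as it stands.
- The arm moves only by the tool apply_moves, never from a script. Its argument "deltas" is a list of rows, each a list of 6 numbers: the shift along the tool's x, y, z in units of 50 mm (1.0 is 50 mm), then the turn, a rotation vector about the tool's x, y, z in units of 8 degrees (1.0 is 8 degrees). A call has 1 to 10 rows; each row shifts and turns the commanded pose from where the row before left it, along the tool's axes as they then stand; what a row does not reach is not made up. A row lasts 1/10 s, in which the tool goes at most 50 mm and 8.59 degrees, less where a joint would pass 70% of its speed; a pose out of reach is approached as far as the arm can. A call is refused whole if a number of a shift passes 1 or a number of a turn 1, either way. A call with a gripper value outside its range is refused whole. "hand" is the opening in per cent of the stroke, from 0 (shut) to 100 (fully open), set as the call begins (left out, the last holds). The fingers move at their own pace and stop on an object; "squeeze" is the grip in N (left out, the last holds). Time passes only in rows, so rows that do not move let the fingers close. It gives the time, the measured TCP pose, the force, the opening and the grip force at its end, in the units of the state.
- get_obs(): the state, without advancing time (a new reading comes with each control period).
- grab_frame(name): name is "scene" or "top" or "wrist"; returns a dict with "image" (420x560x3 uint8, red, green, blue), "camera_matrix" (3x3 intrinsics, pixels), "k1" (the pictures are not rectified: a ray, as slopes to the right and down, at radius r is drawn at 1 + k1 r^2 times it, then the intrinsics apply), "xyz" and "attitude" of the camera in the world; the wrist camera has in their place "hand_eye" (4x4, takes a point from camera to tool coordinates, whose origin is the TCP and whose axes are the flange's). Camera axes: x right, y down, z forward; pixel columns grow to the right and rows downward; lengths in m; the calibration is good to about 2 mm. A picture is of the moment at which its call begins: read the wrist's pose just before it. There is no depth.
- hand_in(): hands the job in; it is judged then, once.
The state is a dict: "t": time; "q": joint angles; "qd": joint speeds; "joint_torque": joint torques, N m; "eef_pos": TCP position; "eef_rot": TCP orientation; "wrist_force": force on the tool from outside, world axes, zero at the start; "ft_torque": the same for the moment, N m; "opening": finger opening in m; "grip_force": force on a finger pad.
Only numpy, scipy, OpenCV 4.12 (cv2) and the standard library are available. Lean on these libraries where they do the work, as an engineer would, in place of code of your own. Each camera call takes 0.05 s, during which the arm holds its last target. There are 200 camera calls.

### The job

Get the cold block ready for the vaccination session: move the four amber vaccine vials from the front row of the white bench rack into the wells of the metal cold block, in the same order counted from the black end of each, so that every vaccine keeps the same place number as its diluent. It is glass: keep the vials upright and lower each one to the bottom of its well, do not drop it. Leave the diluent vials standing in the bench rack.

Things in the scene. Friction and masses are not known exactly. Their poses are not given: they have to be found in the camera images.
- bench_rack: White fixed rack, 124 x 196 mm, top 25 mm high, black plate (16 mm wide, 27 high) on one short end. Origin: centre of the white footprint, on the table; +y along the rows to the black end. Two rows of blind wells: vaccines at x = -32, diluents at x = +32 mm; places 1 to 4 at y = +69 (black end), +23, -23, -69 mm. Wells 33 mm wide, 3 mm bevel, 18 deep, floor 7 mm above the table.
- cold_block: Fixed aluminium block, 60 x 196 mm, in a blue tray (78 mm wide), black plate (16 mm wide, 34 high) on one short end; stands any way round. Origin: centre of the metal footprint, on the table; +y along the row to the black end. Four empty blind wells at x = 0; places 1 to 4 at y = +69 (black end), +23, -23, -69 mm; 33 mm wide, 3 mm bevel, 18 deep; top 32, well floor 14 mm above the table.
- vaccine_red: Loose amber glass vaccine vial with an all-red cap, 24 mm in diameter up to 40 mm above its foot, then a 15 mm neck and a 21 mm cap, 60 mm tall, about 28 g. Starts upright in the front row of the bench rack, directly in front of the diluent vial of its own colour. Origin: centre of its underside; z: its axis, up.
- vaccine_yellow: Loose amber glass vaccine vial with an all-yellow cap, 24 mm in diameter up to 40 mm above its foot, then a 15 mm neck and a 21 mm cap, 60 mm tall, about 28 g. Starts upright in the front row of the bench rack, directly in front of the diluent vial of its own colour. Origin: centre of its underside; z: its axis, up.
- vaccine_green: Loose amber glass vaccine vial with an all-green cap, 24 mm in diameter up to 40 mm above its foot, then a 15 mm neck and a 21 mm cap, 60 mm tall, about 28 g. Starts upright in the front row of the bench rack, directly in front of the diluent vial of its own colour. Origin: centre of its underside; z: its axis, up.
- vaccine_blue: Loose amber glass vaccine vial with an all-blue cap, 24 mm in diameter up to 40 mm above its foot, then a 15 mm neck and a 21 mm cap, 60 mm tall, about 28 g. Starts upright in the front row of the bench rack, directly in front of the diluent vial of its own colour. Origin: centre of its underside; z: its axis, up.
- diluent_red: Loose clear glass diluent vial with a white cap that has a red dot in the middle, 24 mm in diameter, 47 mm tall. Stands upright in the back row of the bench rack, 64 mm behind the red-capped vaccine vial, and stays there. Origin: centre of its underside; z: its axis, up.
- diluent_yellow: Loose clear glass diluent vial with a white cap that has a yellow dot in the middle, 24 mm in diameter, 47 mm tall. Stands upright in the back row of the bench rack, 64 mm behind the yellow-capped vaccine vial, and stays there. Origin: centre of its underside; z: its axis, up.
- diluent_green: Loose clear glass diluent vial with a white cap that has a green dot in the middle, 24 mm in diameter, 47 mm tall. Stands upright in the back row of the bench rack, 64 mm behind the green-capped vaccine vial, and stays there. Origin: centre of its underside; z: its axis, up.
- diluent_blue: Loose clear glass diluent vial with a white cap that has a blue dot in the middle, 24 mm in diameter, 47 mm tall. Stands upright in the back row of the bench rack, 64 mm behind the blue-capped vaccine vial, and stays there. Origin: centre of its underside; z: its axis, up.

How it is judged:
At the end, for the whole second after the job is handed in: Each vaccine vial stands released, at rest and upright (0.1 rad) on the floor of the cold block's well of the same number from the black end as its diluent's place in the rack (within 10 mm of the well's centre, height within 4 mm); diluents upright, within 15 mm of where they were (((y of diluent_red in the frame of bench_rack between 0.057 and 0.081 m and y of vaccine_red in the frame of cold_block between 0.059 and 0.079 m) or (y of diluent_red in the frame of bench_rack between 0.011 and 0.035 m and y of vaccine_red in the frame of cold_block between 0.013 and 0.033 m) or (y of diluent_red in the frame of bench_rack between -0.035 and -0.011 m and y of vaccine_red in the frame of cold_block between -0.033 and -0.013 m) or (y of diluent_red in the frame of bench_rack between -0.081 and -0.057 m and y of vaccine_red in the frame of cold_block between -0.079 and -0.059 m)) and x of vaccine_red in the frame of cold_block between -0.01 and 0.01 m and z of vaccine_red in the frame of cold_block between 0.01 and 0.018 m and angle between each of vaccine_red, diluent_red, vaccine_yellow, diluent_yellow, vaccine_green, diluent_green, vaccine_blue, diluent_blue's own z axis and vertical below 0.1 rad and linear speed of each of vaccine_red, vaccine_yellow, vaccine_green, vaccine_blue below 0.02 m/s and contact force between each of vaccine_red, vaccine_yellow, vaccine_green, vaccine_blue and the fingers below 0.05 N and distance of each of diluent_red, diluent_yellow, diluent_green, diluent_blue from where it was at the start of the episode below 0.015 m and ((y of diluent_yellow in the frame of bench_rack between 0.057 and 0.081 m and y of vaccine_yellow in the frame of cold_block between 0.059 and 0.079 m) or (y of diluent_yellow in the frame of bench_rack between 0.011 and 0.035 m and y of vaccine_yellow in the frame of cold_block between 0.013 and 0.033 m) or (y of diluent_yellow in the frame of bench_rack between -0.035 and -0.011 m and y of vaccine_yellow in the frame of cold_block between -0.033 and -0.013 m) or (y of diluent_yellow in the frame of bench_rack between -0.081 and -0.057 m and y of vaccine_yellow in the frame of cold_block between -0.079 and -0.059 m)) and x of vaccine_yellow in the frame of cold_block between -0.01 and 0.01 m and z of vaccine_yellow in the frame of cold_block between 0.01 and 0.018 m and ((y of diluent_green in the frame of bench_rack between 0.057 and 0.081 m and y of vaccine_green in the frame of cold_block between 0.059 and 0.079 m) or (y of diluent_green in the frame of bench_rack between 0.011 and 0.035 m and y of vaccine_green in the frame of cold_block between 0.013 and 0.033 m) or (y of diluent_green in the frame of bench_rack between -0.035 and -0.011 m and y of vaccine_green in the frame of cold_block between -0.033 and -0.013 m) or (y of diluent_green in the frame of bench_rack between -0.081 and -0.057 m and y of vaccine_green in the frame of cold_block between -0.079 and -0.059 m)) and x of vaccine_green in the frame of cold_block between -0.01 and 0.01 m and z of vaccine_green in the frame of cold_block between 0.01 and 0.018 m and ((y of diluent_blue in the frame of bench_rack between 0.057 and 0.081 m and y of vaccine_blue in the frame of cold_block between 0.059 and 0.079 m) or (y of diluent_blue in the frame of bench_rack between 0.011 and 0.035 m and y of vaccine_blue in the frame of cold_block between 0.013 and 0.033 m) or (y of diluent_blue in the frame of bench_rack between -0.035 and -0.011 m and y of vaccine_blue in the frame of cold_block between -0.033 and -0.013 m) or (y of diluent_blue in the frame of bench_rack between -0.081 and -0.057 m and y of vaccine_blue in the frame of cold_block between -0.079 and -0.059 m)) and x of vaccine_blue in the frame of cold_block between -0.01 and 0.01 m and z of vaccine_blue in the frame of cold_block between 0.01 and 0.018 m); the robot touches nothing.
It fails at once if a vaccine vial is tipped over (more than 35 degrees from upright) (angle between any of vaccine_red, vaccine_yellow, vaccine_green, vaccine_blue's own z axis and vertical above 0.61 rad).
It fails at once if a vaccine vial is dropped or thrown (moves free of the fingers at more than 0.6 m/s, a fall of about 18 mm) ((linear speed of vaccine_red above 0.6 m/s and contact force between vaccine_red and the fingers below 0.01 N) or (linear speed of vaccine_yellow above 0.6 m/s and contact force between vaccine_yellow and the fingers below 0.01 N) or (linear speed of vaccine_green above 0.6 m/s and contact force between vaccine_green and the fingers below 0.01 N) or (linear speed of vaccine_blue above 0.6 m/s and contact force between vaccine_blue and the fingers below 0.01 N)).
It fails at once if a diluent vial is taken out of its well or knocked over (moved more than 20 mm or tilted more than 30 degrees) (distance of any of diluent_red, diluent_yellow, diluent_green, diluent_blue from where it was at the start of the episode above 0.02 m or angle between any of diluent_red, diluent_yellow, diluent_green, diluent_blue's own z axis and vertical above 0.52 rad).
It also fails if it takes over 96 s, if anything falls off the work surface, if the arm or the gripper's body presses on something with over 40 N, if the wrist force passes 120 N, or if a joint passes its speed limit or range.

## Working session

There is one attempt and no reset: what is moved stays moved. The work goes in short steps, Python scripts to look and compute and a tool call to move; the robot and the scene stay as the last step left them, time stands still between calls to the robot, and variables do not carry over. Pictures are saved under pics/ and viewed, at most 14 in all, crops included, and the job is handed in when it is done.

Besides the shell and the picture viewer there is one more tool, called after "Call:" as a command line: name --pt "numbers of a row" for each row, then --argument value for the rest. apply_moves: Moves the arm, as the interface text tells. Its arguments: {"type":"object","properties":{"deltas":{"type":"array"},"hand":{"type":"number"},"squeeze":{"type":"number"}},"required":["deltas"]}

```bash
mkdir -p pics; cat > h.py <<'E'
import numpy as np,cv2
from workcell import get_obs,grab_frame,hand_in,grip_point_offset
from scipy.spatial.transform import Rotation as R
E
python3 - <<'E'
from h import *
print(get_obs(),grip_point_offset)
for n in("top","scene"):
    f=grab_frame(n);cv2.imwrite(f"pics/{n}0.png",f["image"][:,:,::-1]);print(n,{k:v for k,v in f.items() if k!="image"})
    import pickle;pickle.dump(f,open(n+".pkl","wb"))
E
```

```text
{'t': 0.0, 'q': array([-1.38369022,  0.60012762, -0.00254654,  1.60010321,  0.00181343,
        0.94291465, -0.07981249]), 'qd': array([-0.00281484, -0.00062098,  0.00025254, -0.00018654, -0.00108791,
        0.00080452,  0.00062354]), 'joint_torque': array([-6.96981442e-05, -7.65109134e+01,  1.49709161e+00, -2.52340490e+01,
       -5.25429833e-02,  1.70967722e-02,  1.57188133e-04]), 'eef_pos': array([0.18894198, 0.69944912, 0.21776765]), 'eef_rot': array([ 1.31492810e-01,  9.91316821e-01, -7.74950913e-04, -2.64848285e-05]), 'wrist_force': array([-0.02366028, -0.55424043, -0.53430253]), 'ft_torque': array([ 0.04222123, -0.01941585, -0.03493787]), 'grip_force': 0.0, 'opening': 0.09283478188521596} -0.0188
top {'camera_matrix': array([[429.66351636,   0.        , 279.24745751],
       [  0.        , 429.66351636, 215.63827478],
       [  0.        ,   0.        ,   1.        ]]), 'k1': 0.02150446348850654, 'xyz': array([ 0.31145226, -0.11615825,  0.86184885]), 'attitude': array([-0.67758576,  0.72716654, -0.07938788,  0.07618356])}
scene {'camera_matrix': array([[437.69557415,   0.        , 279.89100504],
       [  0.        , 437.69557415, 206.65060431],
       [  0.        ,   0.        ,   1.        ]]), 'k1': -0.02917520785066262, 'xyz': array([-0.04340079,  0.3792157 ,  0.54916803]), 'attitude': array([-0.36844328,  0.80288356, -0.43131789,  0.18328233])}
```

View pics/top0.png

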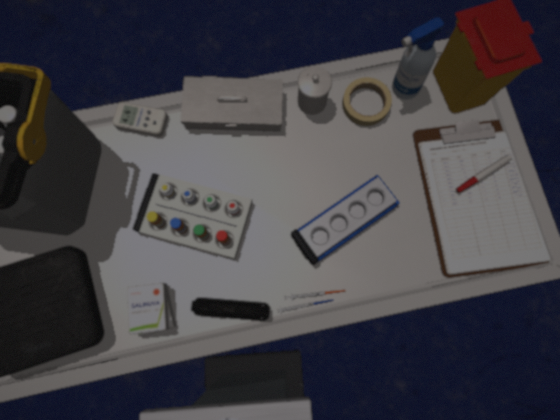

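View pics/scene0.png

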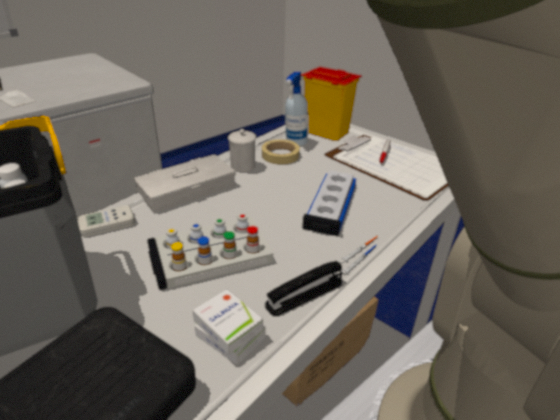

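The top view shows the rack with its black end on the left. From there the vaccines run yellow (155,219), blue (177,226), green (200,232), red (222,238), and the diluents are in the same order. The cold block's black end is at (305,246), and its wells run (320,235), (339,223), (357,210), (376,198).

```bash
cat >> h.py <<'E'
def ray(f,uv,z):
    K=f["camera_matrix"];D=np.array([f["k1"],0,0,0,0.])
    p=cv2.undistortPoints(np.array(uv,float).reshape(-1,1,2),K,D)[:,0]
    d=R.from_quat(f["attitude"]).apply(np.c_[p,np.ones(len(p))])
    return f["xyz"]+d*((z-f["xyz"][2])/d[:,2])[:,None]
E
python3 - <<'E'
from h import *
import pickle
f=pickle.load(open("top.pkl","rb"));im=f["image"]
print(R.from_quat(f["attitude"]).as_matrix()[:,2])
hsv=cv2.cvtColor(im,cv2.COLOR_RGB2HSV)
P=[]
for (u,v) in [(155,219),(177,226),(200,232),(222,238)]:
    h=hsv[v-10:v+11,u-10:u+11].astype(int); m=(h[...,1]>150)&(h[...,2]>60)
    h0=hsv[v-2:v+3,u-2:u+3,0].mean(); 
    m&=(np.minimum(abs(h[...,0]-h0),180-abs(h[...,0]-h0))<12)
    ys,xs=np.nonzero(m);P.append((u-10+xs.mean(),v-10+ys.mean()));print(h0,m.sum(),P[-1])
print("caps",ray(f,P,.065).round(4))
W=ray(f,[(320,235),(339,223),(357,210),(376,198)],.032);print("wells",W.round(4))
c=np.vstack([im[140:265,130:260],]);
a=cv2.resize(im[145:260,130:255],None,fx=4.5,fy=4.5,interpolation=cv2.INTER_CUBIC)
b=cv2.resize(im[170:270,285:405],None,fx=6,fy=6,interpolation=cv2.INTER_CUBIC)
cv2.imwrite("pics/rack.png",np.clip(a[:,:,::-1]*1.3,0,255));cv2.imwrite("pics/block.png",np.clip(b[:,:,::-1]*1.3,0,255))
E
```

```text
[ 0.21838047 -0.01221464 -0.97578726]
23.92 65 (np.float64(152.41538461538462), np.float64(216.76923076923077))
110.36 48 (np.float64(175.39583333333334), np.float64(222.91666666666666))
64.68 0 (np.float64(nan), np.float64(nan))
1.36 79 (np.float64(221.68354430379748), np.float64(236.13924050632912))
caps [[ 0.5046  0.1141  0.065 ]
 [ 0.4896  0.0709  0.065 ]
 [    nan     nan     nan]
 [ 0.458  -0.0154  0.065 ]]
wells [[ 0.4528 -0.2034  0.032 ]
 [ 0.474  -0.2429  0.032 ]
 [ 0.4977 -0.2811  0.032 ]
 [ 0.5195 -0.3215  0.032 ]]<stdin>:11: RuntimeWarning: Mean of empty slice.
  ret = ret.dtype.type(ret / rcount)
[ WARN:0@0.606] global loadsave.cpp:1063 imwrite_ Unsupported depth image for selected encoder is fallbacked to CV_8U.
```

View pics/block.png

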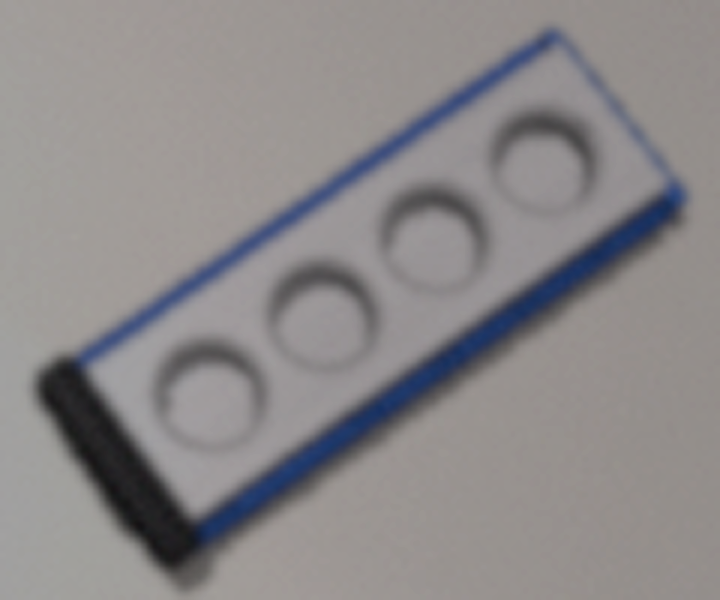

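View pics/rack.png

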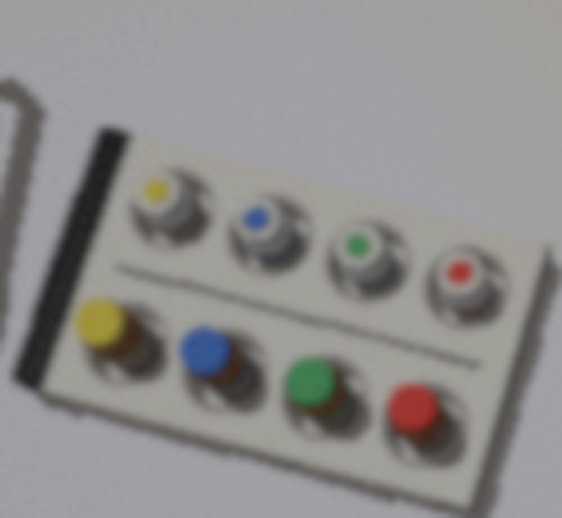

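The crops show cap-top centres in full-image pixels at yellow (152.3,216.7), blue (175.7,223), green (199.1,229.7) and red (221.6,235.9). The well rims sit at crop pixels (210,395), (323,318), (434,240) and (545,162). The diluent order matches the vaccine order. Next I check how high the cooler on the left stands, because the swing passes near it.

```bash
python3 - <<'E'
from h import *
import pickle
f=pickle.load(open("top.pkl","rb"));s=pickle.load(open("scene.pkl","rb"))
C=ray(f,[(152.3,216.7),(175.7,223),(199.1,229.7),(221.6,235.9)],.067)
W=ray(f,np.array([(210,395),(323,318),(434,240),(545,162)])/6+[284.6,169.6],.032)
rs=[(178,248),(204,242),(229,238),(253,231)]
print("scene caps",ray(s,rs,.067)[:,:2].round(4).tolist())
for n,P in(("caps",C),("wells",W)):
    t=np.array([69,23,-23,-69])/1000
    d=(P[:,:2]*t[:,None]).sum(0)/(t@t);c=P[:,:2].mean(0)
    print(n,P[:,:2].round(4).tolist(),"scale",np.linalg.norm(d).round(4),"ydir deg",np.degrees(np.arctan2(d[1],d[0])).round(2),"fit",(c+t[:,None]*d/np.linalg.norm(d)).round(4).tolist())
print("cooler base corners",ray(f,[(62,234),(101,150),(45,84)],0).round(3).tolist())
print("bag",ray(f,[(70,250),(103,345)],0).round(3).tolist())
def tri(u,v):
    a=ray(f,[u],0)[0]-f["xyz"];b=ray(s,[v],0)[0]-s["xyz"]
    k=np.linalg.lstsq(np.c_[a,-b],s["xyz"]-f["xyz"],rcond=None)[0]
    return ((f["xyz"]+k[0]*a+s["xyz"]+k[1]*b)/2).round(3)
print("white cap in cooler",tri((8,113),(10,170)),"handle",tri((38,145),(62,165)),tri((40,72),(50,122)))
E
```

```text
scene caps [[0.4992, 0.1182], [0.4847, 0.075], [0.466, 0.0349], [0.4549, -0.0105]]
caps [[0.5043, 0.1138], [0.489, 0.0699], [0.473, 0.0262], [0.4581, -0.0155]] scale 0.9962 ydir deg 70.29 fit [[0.5044, 0.1135], [0.4889, 0.0702], [0.4733, 0.0269], [0.4578, -0.0164]]
wells [[0.4519, -0.2026], [0.4749, -0.2419], [0.4985, -0.2811], [0.5224, -0.3207]] scale 0.9966 ydir deg 120.83 fit [[0.4516, -0.2023], [0.4751, -0.2418], [0.4987, -0.2813], [0.5223, -0.3208]]
cooler base corners [[0.497, 0.315, 0.0], [0.674, 0.24, 0.0], [0.836, 0.364, 0.0]]
bag [[0.463, 0.298, 0.0], [0.275, 0.228, 0.0]]
white cap in cooler [0.656 0.3   0.216] handle [0.591 0.241 0.232] [0.693 0.221 0.264]
```

```bash
cat >> h.py <<'E'
RY,BY=-19.7,30.8   # tool-y azimuth at rack, block
V=np.array([[0.5044,0.1135],[0.4889,0.0702],[0.4733,0.0269],[0.4578,-0.0164]])
W=np.array([[0.4516,-0.2023],[0.4751,-0.2418],[0.4987,-0.2813],[0.5223,-0.3208]])
def plan(xy,z,az):
    """turn first (tool z down, y at azimuth az), then shift, both in move units"""
    o=get_obs();r=R.from_quat(o["eef_rot"]);a=np.radians(az)
    y=np.array([np.cos(a),np.sin(a),0]);zz=np.array([0,0,-1.]);T=R.from_matrix(np.c_[np.cross(y,zz),y,zz])
    d=np.r_[xy,z]-o["eef_pos"]
    print("t",o["t"].round(2),"pos",o["eef_pos"].round(4),"turn",(np.degrees((r.inv()*T).as_rotvec())/8).round(3),"shift after turn",(T.inv().apply(d)/.05).round(3),"shift now",(r.inv().apply(d)/.05).round(3))
E
```

Call:
apply_moves --pt "0 0 -0.4 0 0 1" --pt "0 0 -0.4 0 0 1" --pt "0 0 -0.4 0 0 1" --pt "0 0 -0.4 0 0 1" --pt "0 0 -0.4 0 0 1" --pt "0 0 -0.4 0 0 1" --pt "0 0 -0.4 0 0 1" --pt "0 0 -0.4 0 0 1" --pt "0 0 -0.4 0 0 1" --pt "0 0 -0.4 0 0 1"

```text
t: 1.1
eef_pos: [0.1888, 0.6997, 0.419]
eef_rot: [0.74, 0.673, -0.0, 0.0]
wrist_force: [-0.3, 0.4, 0.4]
opening: 0.0928
grip_force: 0.0
```

```bash
python3 -c "
from h import *
plan([.44,0.03],.42,RY)"
```

```text
Traceback (most recent call last):
  File "h.py", line 17, in plan
    print("t",o["t"].round(2),"pos",o["eef_pos"].round(4),"turn",(np.degrees((r.inv()*T).as_rotvec())/8).round(3),"shift after turn",(T.inv().apply(d)/.05).round(3),"shift now",(r.inv().apply(d)/.05).round(3))
              ^^^^^^^^^^^^
AttributeError: 'float' object has no attribute 'round'
```

```bash
sed -i 's/o\["t"\].round(2)/round(o["t"],2)/' h.py; python3 -c "
from h import *
plan([.46,0.05],.42,RY)"
```

```text
t 1.1 pos [0.1888 0.6997 0.419 ] turn [-0.     0.006  1.783] shift after turn [-10.405   9.486  -0.02 ] shift now [-1.2422e+01  6.6300e+00 -1.1000e-02]
```

Call:
apply_moves --pt "0 0 0 0 0 0.9" --pt "0 0 0 0 0 0.88" --pt "-0.5 0.46 0 0 0 0" --pt "-0.58 0.53 0 0 0 0" --pt "-0.58 0.53 0 0 0 0" --pt "-0.58 0.53 0 0 0 0" --pt "-0.58 0.53 0 0 0 0" --pt "-0.58 0.53 0 0 0 0" --pt "-0.58 0.53 0 0 0 0" --pt "-0.58 0.53 0 0 0 0" --hand 50

```text
t: 2.1
eef_pos: [0.3105, 0.414, 0.4184]
eef_rot: [0.816, 0.578, -0.0, 0.0]
wrist_force: [0.5, 0.5, 0.6]
opening: 0.0464
grip_force: 0.0
```

Call:
apply_moves --pt "-0.58 0.53 0 0 0 0" --pt "-0.58 0.53 0 0 0 0" --pt "-0.58 0.53 0 0 0 0" --pt "-0.58 0.53 0 0 0 0" --pt "-0.58 0.53 0 0 0 0" --pt "-0.58 0.53 0 0 0 0" --pt "-0.58 0.53 0 0 0 0" --pt "-0.58 0.53 0 0 0 0" --pt "-0.58 0.53 0 0 0 0" --pt "-0.58 0.53 0 0 0 0"

```text
t: 3.1
eef_pos: [0.4642, 0.0527, 0.4187]
eef_rot: [0.816, 0.578, 0.0, -0.0]
wrist_force: [0.3, 0.2, -0.2]
opening: 0.0466
grip_force: 0.0
```

```bash
python3 -c "
from h import *
plan(V[3],.2,RY)"
```

```text
t 3.1 pos [0.4642 0.0527 0.4187] turn [-0.001 -0.005  0.045] shift after turn [-1.344  0.345  4.374] shift now [-1.349  0.337  4.373]
```

Call:
apply_moves --pt "0 0.3 0.7 0 0 0.04" --pt "0 0 0.7 0 0 0" --pt "0 0 0.7 0 0 0" --pt "0 0 0.7 0 0 0" --pt "0 0 0 0 0 0" --pt "0 0 0 0 0 0"

```text
t: 3.7
eef_pos: [0.4783, 0.0489, 0.2791]
eef_rot: [0.818, 0.576, -0.001, 0.0]
wrist_force: [0.2, 0.3, -0.3]
opening: 0.0461
grip_force: 0.0
```

```bash
cat >> h.py <<'E'
def wrist(name):
    o=get_obs();f=grab_frame("wrist");r=R.from_quat(o["eef_rot"]);H=f["hand_eye"]
    f["xyz"]=o["eef_pos"]+r.apply(H[:3,3]);f["attitude"]=(r*R.from_matrix(H[:3,:3])).as_quat()
    import pickle;pickle.dump(f,open(name+".pkl","wb"));cv2.imwrite(f"pics/{name}.png",f["image"][:,:,::-1]);return f
def proj(f,P):
    r=R.from_quat(f["attitude"]).inv();t=-r.apply(f["xyz"])
    return cv2.projectPoints(np.array(P,float),r.as_rotvec(),t,f["camera_matrix"],np.array([f["k1"],0,0,0,0.]))[0][:,0]
E
python3 -c "
from h import *
f=wrist('w1');print(f['hand_eye'],get_obs()['eef_pos']);print(proj(f,np.c_[V,np.full(4,.067)]).round(1).tolist())"
```

```text
[[ 2.70497364e-04 -9.55559737e-01 -2.94797415e-01  8.17187946e-02]
 [ 9.99999615e-01  5.04737185e-04 -7.18490943e-04 -3.71660501e-04]
 [ 8.35356234e-04 -2.94797107e-01  9.55559505e-01 -1.65816501e-01]
 [ 0.00000000e+00  0.00000000e+00  0.00000000e+00  1.00000000e+00]] [0.47895508 0.04907079 0.27987596]
[[284.6, 100.0], [284.5, 147.6], [284.3, 191.8], [284.2, 232.9]]
```

View pics/w1.png

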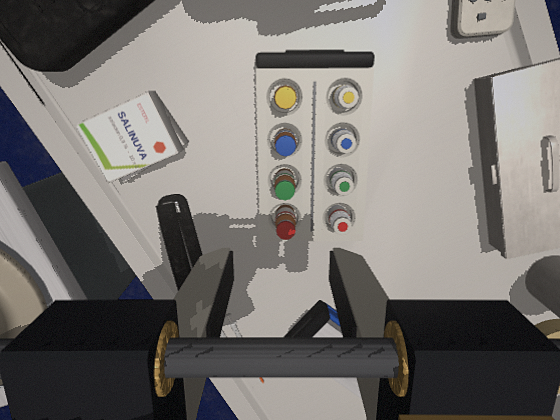

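The wrist view shows the caps at yellow (286,98), blue (286,145.5), green (286,190) and red (286,229), 2–4 px from where I predicted them.

```bash
python3 -c "
from h import *
import pickle
f=pickle.load(open('w1.pkl','rb'));im=f['image'];hsv=cv2.cvtColor(im,cv2.COLOR_RGB2HSV).astype(int)
P=[]
for u,v in [(286,98),(286,145),(286,190),(286,229)]:
    w=hsv[v-15:v+16,u-15:u+16];h0=np.median(hsv[v-3:v+4,u-3:u+4,0]);d=abs(w[...,0]-h0);d=np.minimum(d,180-d)
    m=((d<8)&(w[...,1]>140)).astype(np.uint8);n,_,s,c=cv2.connectedComponentsWithStats(m);k=1+s[1:,4].argmax();P.append(c[k]+[u-15,v-15]);print(P[-1].round(1),s[k])
Q=ray(f,P,.066);print(Q[:,:2].round(4).tolist())
plan(V[3],.15,RY)"
```

```text
[284.9  97.4] [  4   3  21  23 353]
[285.1 145.3] [  5   6  20  20 307]
[293. 192.] [22 17  1  1  1]
[285.5 229.8] [  6   7  18  18 263]
[[0.5055, 0.1157], [0.4902, 0.072], [0.4817, 0.0233], [0.4602, -0.0138]]
t 3.75 pos [0.479  0.0491 0.2799] turn [ 0.007 -0.002 -0.   ] shift after turn [-1.375  0.043  2.598] shift now [-1.376  0.041  2.597]
```

```bash
sed -i 's/^W=/V=V+[.0008,.001]\nW=/' h.py; python3 -c "
from h import *
plan(V[3],.030,RY)"
```

```text
t 3.75 pos [0.479  0.0491 0.2799] turn [ 0.007 -0.002 -0.   ] shift after turn [-1.351  0.051  4.998] shift now [-1.353  0.046  4.997]
```

Call:
apply_moves --pt "-0.65 0.05 0 0 0 0" --pt "-0.7 0 0 0 0 0" --pt "0 0 0.7 0 0 0" --pt "0 0 0.7 0 0 0" --pt "0 0 0.7 0 0 0" --pt "0 0 0.7 0 0 0" --pt "0 0 0.5 0 0 0" --pt "0 0 0.3 0 0 0" --pt "0 0 0 0 0 0" --pt "0 0 0 0 0 0"

```text
t: 4.75
eef_pos: [0.4592, -0.015, 0.0999]
eef_rot: [0.817, 0.576, 0.001, 0.0]
wrist_force: [0.2, 0.2, 0.5]
opening: 0.0468
grip_force: 0.0
```

```bash
python3 -c "
from h import *
plan(V[3],.030,RY)"
```

```text
t 4.75 pos [ 0.4592 -0.015   0.0999] turn [ 0.014 -0.01   0.004] shift after turn [-0.012 -0.009  1.399] shift now [-0.014 -0.012  1.399]
```

Call:
apply_moves --pt "0 0 0.3 0 0 0" --pt "0 0 0.3 0 0 0" --pt "0 0 0.3 0 0 0" --pt "0 0 0.25 0 0 0" --pt "0 0 0.15 0 0 0" --pt "0 0 0.08 0 0 0" --pt "0 0 0 0 0 0" --pt "0 0 0 0 0 0"

```text
t: 5.55
eef_pos: [0.4583, -0.0151, 0.0302]
eef_rot: [0.818, 0.576, 0.0, 0.0]
wrist_force: [-1.1, 0.3, -0.4]
opening: 0.0464
grip_force: 0.0
```

Call:
apply_moves --pt "0 0 0 0 0 0" --pt "0 0 0 0 0 0" --pt "0 0 0 0 0 0" --pt "0 0 0 0 0 0" --pt "0 0 0 0 0 0" --pt "0 0 0 0 0 0" --hand 20 --squeeze 10

```text
t: 6.15
eef_pos: [0.4581, -0.0151, 0.0297]
eef_rot: [0.818, 0.576, 0.0, 0.0]
wrist_force: [0.4, 0.2, 2.9]
opening: 0.0239
grip_force: 10.0
```

Call:
apply_moves --pt "0 0 -0.1 0 0 0" --pt "0 0 -0.3 0 0 0" --pt "0 0 -0.5 0 0 0" --pt "0 0 -0.6 0 0 0" --pt "0 0 -0.6 0 0 0" --pt "0 0 -0.5 0 0 0" --pt "0 0 -0.3 0 0 0" --pt "0 0 -0.1 0 0 0"

```text
t: 6.95
eef_pos: [0.4581, -0.0149, 0.1811]
eef_rot: [0.817, 0.576, 0.001, 0.0]
wrist_force: [0.6, 0.5, -0.6]
opening: 0.0238
grip_force: 10.0
```

```bash
python3 -c "
from h import *
plan(W[3],.18,BY);o=get_obs();print(o['opening'],o['wrist_force'])"
```

```text
t 6.95 pos [ 0.4581 -0.0149  0.1811] turn [ 1.400e-02 -4.000e-03 -6.307e+00] shift after turn [-5.912 -2.03   0.021] shift now [-5.33   3.266  0.019]
0.023751759584786498 [ 0.55624259  0.46534031 -0.60310654]
```

Call:
apply_moves --pt "0 0 0 0 0 -0.4" --pt "0 0 0 0 0 -0.8" --pt "0 0 0 0 0 -0.8" --pt "0 0 0 0 0 -0.8" --pt "0 0 0 0 0 -0.8" --pt "0 0 0 0 0 -0.8" --pt "0 0 0 0 0 -0.8" --pt "0 0 0 0 0 -0.7" --pt "0 0 0 0 0 -0.4" --pt "-0.3 -0.1 0 0 0 0"

```text
t: 7.95
eef_pos: [0.4604, -0.0293, 0.179]
eef_rot: [0.493, 0.87, -0.0, -0.001]
wrist_force: [0.8, 0.7, -0.5]
opening: 0.0233
grip_force: 10.0
```

Call:
apply_moves --pt "-0.6 -0.2 0 0 0 0" --pt "-0.7 -0.25 0 0 0 0" --pt "-0.7 -0.25 0 0 0 0" --pt "-0.7 -0.25 0 0 0 0" --pt "-0.7 -0.25 0 0 0 0" --pt "-0.7 -0.25 0 0 0 0" --pt "-0.7 -0.25 0 0 0 0" --pt "-0.55 -0.15 0 0 0 0" --pt "-0.26 -0.08 0 0 0 0" --pt "0 0 0 0 0 0"

```text
t: 8.95
eef_pos: [0.5211, -0.3223, 0.1789]
eef_rot: [0.495, 0.869, -0.0, -0.0]
wrist_force: [-0.0, 1.1, -0.5]
opening: 0.0235
grip_force: 10.0
```

```bash
python3 -c "
from h import *
f=wrist('w2');plan(W[3],.18,BY);print(proj(f,np.c_[W,np.full(4,.032)]).round(1).tolist())
im=cv2.resize(f['image'][:280,190:380],None,fx=2.1,fy=2.1);cv2.imwrite('pics/w2c.png',im[:,:,::-1])"
```

```text
t 9.0 pos [ 0.5211 -0.3205  0.1789] turn [-0.004 -0.011 -0.015] shift after turn [-0.018  0.018 -0.023] shift now [-0.018  0.018 -0.023]
[[284.0, 8.1], [284.0, 73.5], [284.1, 132.9], [284.2, 187.1]]
```

View pics/w2c.png

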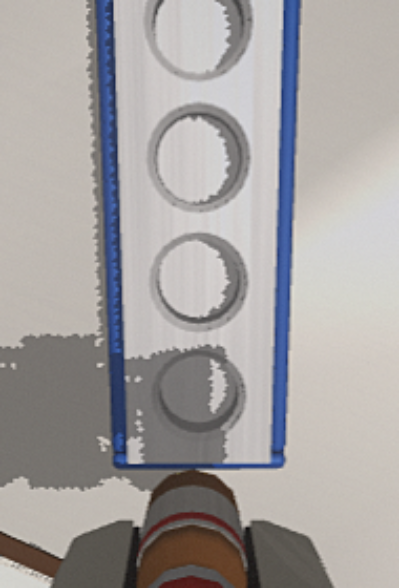

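The wrist view shows the four wells within 1–2 px of my predictions, at (284.5,74), (284.5,134), (284.8,186) and place 1 near (285,12). The vial hangs upright, so I lower it.

Call:
apply_moves --pt "-0.02 0.02 0.3 0 0 0" --pt "0 0 0.5 0 0 0" --pt "0 0 0.5 0 0 0" --pt "0 0 0.4 0 0 0" --pt "0 0 0.3 0 0 0" --pt "0 0 0.2 0 0 0" --pt "0 0 0.2 0 0 0" --pt "0 0 0.2 0 0 0" --pt "0 0 0.15 0 0 0" --pt "0 0 0 0 0 0"

```text
t: 10.0
eef_pos: [0.5227, -0.3211, 0.0413]
eef_rot: [0.495, 0.869, 0.0, -0.0]
wrist_force: [0.4, 0.3, 0.7]
opening: 0.0238
grip_force: 10.0
```

Call:
apply_moves --pt "0 0 0.05 0 0 0" --pt "0 0 0.03 0 0 0" --pt "0 0 0 0 0 0" --pt "0 0 0 0 0 0"

```text
t: 10.4
eef_pos: [0.5232, -0.3214, 0.0384]
eef_rot: [0.495, 0.869, 0.0, 0.0]
wrist_force: [0.3, -0.4, 0.3]
opening: 0.0236
grip_force: 10.0
```

Call:
apply_moves --pt "0 0 0.03 0 0 0" --pt "0 0 0 0 0 0" --pt "0 0 0 0 0 0"

```text
t: 10.7
eef_pos: [0.5233, -0.3214, 0.0368]
eef_rot: [0.494, 0.869, 0.0, 0.0]
wrist_force: [0.3, 0.2, 2.3]
opening: 0.0236
grip_force: 10.0
```

Call:
apply_moves --pt "0 0 0 0 0 0" --pt "0 0 0 0 0 0" --pt "0 0 0 0 0 0" --pt "0 0 -0.2 0 0 0" --pt "0 0 -0.4 0 0 0" --pt "0 0 -0.6 0 0 0" --pt "0 0 -0.7 0 0 0" --pt "0 0 -0.5 0 0 0" --pt "0 0 -0.4 0 0 0" --pt "0 0 -0.1 0 0 0" --hand 50

```text
t: 11.7
eef_pos: [0.5238, -0.322, 0.1845]
eef_rot: [0.495, 0.869, 0.0, 0.002]
wrist_force: [0.3, -0.6, -0.7]
opening: 0.0461
grip_force: 0.0
```

```bash
python3 -c "
from h import *
f=wrist('w3');plan(V[2],.18,RY)
print(proj(f,[[*W[3],.074]]).round(1))"
```

```text
t 11.75 pos [ 0.5236 -0.3217  0.1839] turn [0.021 0.011 6.303] shift after turn [ 6.249 -3.29   0.077] shift now [6.517 2.72  0.066]
[[281.  197.2]]
```

View pics/w3.png

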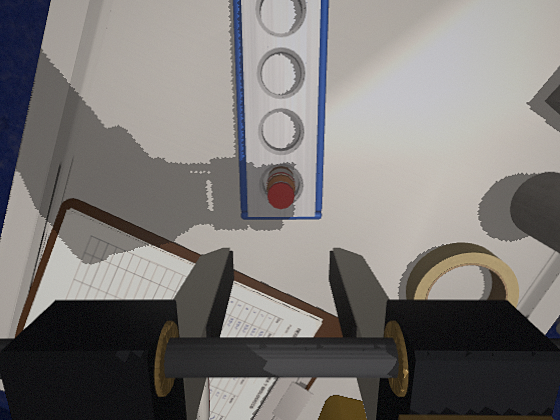

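The red vial stands in place 4, with its cap at (281,193). Next is green.

Call:
apply_moves --pt "0.4 0.17 0 0 0 0" --pt "0.7 0.29 0 0 0 0" --pt "0.7 0.29 0 0 0 0" --pt "0.7 0.29 0 0 0 0" --pt "0.75 0.31 0 0 0 0" --pt "0.75 0.31 0 0 0 0" --pt "0.7 0.29 0 0 0 0" --pt "0.7 0.29 0 0 0 0" --pt "0.7 0.31 0 0 0 0" --pt "0.4 0.17 0 0 0 0"

```text
t: 12.75
eef_pos: [0.4727, 0.0304, 0.1807]
eef_rot: [0.493, 0.87, -0.0, -0.001]
wrist_force: [0.1, -0.6, -0.5]
opening: 0.0466
grip_force: 0.0
```

Call:
apply_moves --pt "0 0 0 0 0 0.7" --pt "0 0 0 0 0 0.8" --pt "0 0 0 0 0 0.8" --pt "0 0 0 0 0 0.8" --pt "0 0 0 0 0 0.8" --pt "0 0 0 0 0 0.8" --pt "0 0 0 0 0 0.8" --pt "0 0 0 0 0 0.8" --pt "0 0 0 0 0 0" --pt "0 0 0 0 0 0"

```text
t: 13.75
eef_pos: [0.4734, 0.0276, 0.1811]
eef_rot: [0.817, 0.577, -0.001, -0.0]
wrist_force: [0.9, 0.1, -0.2]
opening: 0.0463
grip_force: 0.0
```

```bash
python3 -c "
from h import *
plan(V[2],.030,RY)"
```

```text
t 13.75 pos [0.4734 0.0276 0.1811] turn [-0.005  0.008  0.027] shift after turn [0.011 0.01  3.022] shift now [0.014 0.013 3.022]
```

Call:
apply_moves --pt "0.01 0.01 0.4 0 0 0.03" --pt "0 0 0.6 0 0 0" --pt "0 0 0.6 0 0 0" --pt "0 0 0.4 0 0 0" --pt "0 0 0.3 0 0 0" --pt "0 0 0.3 0 0 0" --pt "0 0 0.25 0 0 0" --pt "0 0 0.15 0 0 0" --pt "0 0 0 0 0 0" --pt "0 0 0 0 0 0"

```text
t: 14.75
eef_pos: [0.4745, 0.0277, 0.0318]
eef_rot: [0.819, 0.574, 0.0, -0.0]
wrist_force: [0.1, 0.7, -0.6]
opening: 0.0468
grip_force: 0.0
```

Call:
apply_moves --pt "0 0 0 0 0 0" --pt "0 0 0 0 0 0" --pt "0 0 0 0 0 0" --pt "0 0 0 0 0 0" --pt "0 0 0 0 0 0" --hand 20 --squeeze 10

```text
t: 15.25
eef_pos: [0.4747, 0.028, 0.0319]
eef_rot: [0.819, 0.574, 0.0, 0.0]
wrist_force: [-0.5, 0.5, 4.8]
opening: 0.0237
grip_force: 10.0
```

Call:
apply_moves --pt "0 0 -0.2 0 0 0" --pt "0 0 -0.4 0 0 0" --pt "0 0 -0.5 0 0 0" --pt "0 0 -0.6 0 0 0" --pt "0 0 -0.6 0 0 0" --pt "0 0 -0.5 0 0 0" --pt "0 0 -0.2 0 0 -0.4" --pt "0 0 0 0 0 -0.8" --pt "0 0 0 0 0 -0.8" --pt "0 0 0 0 0 -0.8"

```text
t: 16.25
eef_pos: [0.4743, 0.0281, 0.1818]
eef_rot: [0.69, 0.724, 0.0, -0.0]
wrist_force: [0.8, -0.5, -0.1]
opening: 0.0238
grip_force: 10.0
```

Call:
apply_moves --pt "0 0 0 0 0 -0.8" --pt "0 0 0 0 0 -0.8" --pt "0 0 0 0 0 -0.8" --pt "0 0 0 0 0 -0.7" --pt "0 0 0 0 0 -0.4" --pt "0 0 0 0 0 0"

```text
t: 16.85
eef_pos: [0.4743, 0.0277, 0.1816]
eef_rot: [0.496, 0.868, 0.0, -0.0]
wrist_force: [0.1, 0.1, -0.2]
opening: 0.0237
grip_force: 10.0
```

```bash
python3 -c "
from h import *
plan(W[2],.18,BY)"
```

```text
t 16.85 pos [0.4743 0.0277 0.1816] turn [-0.    -0.002 -0.035] shift after turn [-5.558 -2.745  0.033] shift now [-5.572 -2.717  0.032]
```

Call:
apply_moves --pt "-0.3 -0.15 0 0 0 -0.035" --pt "-0.56 -0.275 0 0 0 0" --pt "-0.65 -0.32 0 0 0 0" --pt "-0.65 -0.32 0 0 0 0" --pt "-0.65 -0.32 0 0 0 0" --pt "-0.65 -0.32 0 0 0 0" --pt "-0.65 -0.32 0 0 0 0" --pt "-0.65 -0.32 0 0 0 0" --pt "-0.5 -0.25 0 0 0 0" --pt "-0.3 -0.15 0 0 0 0"

```text
t: 17.85
eef_pos: [0.4983, -0.2837, 0.1816]
eef_rot: [0.496, 0.868, -0.0, 0.0]
wrist_force: [-0.2, 0.6, 0.2]
opening: 0.0237
grip_force: 10.0
```

Call:
apply_moves --pt "0 0 0 0 0 0" --pt "0 0 0 0 0 0"

```text
t: 18.05
eef_pos: [0.4985, -0.2802, 0.1813]
eef_rot: [0.494, 0.869, 0.0, -0.001]
wrist_force: [-0.7, 0.4, -1.5]
opening: 0.0237
grip_force: 10.0
```

```bash
python3 -c "
from h import *
plan(W[2],.0388,BY)"
```

```text
t 18.05 pos [ 0.4985 -0.2802  0.1813] turn [-0.001 -0.009 -0.008] shift after turn [-0.02  -0.008  2.85 ] shift now [-0.023 -0.008  2.85 ]
```

Call:
apply_moves --pt "-0.02 0 0.3 0 0 0" --pt "0 0 0.5 0 0 0" --pt "0 0 0.5 0 0 0" --pt "0 0 0.4 0 0 0" --pt "0 0 0.3 0 0 0" --pt "0 0 0.25 0 0 0" --pt "0 0 0.2 0 0 0" --pt "0 0 0.2 0 0 0" --pt "0 0 0.1 0 0 0" --pt "0 0 0.04 0 0 0"

```text
t: 19.05
eef_pos: [0.4992, -0.282, 0.0418]
eef_rot: [0.494, 0.869, 0.0, -0.0]
wrist_force: [0.3, 0.5, 0.4]
opening: 0.0238
grip_force: 10.0
```

Call:
apply_moves --pt "0 0 0.03 0 0 0" --pt "0 0 0.03 0 0 0" --pt "0 0 0 0 0 0" --pt "0 0 0 0 0 0"

```text
t: 19.45
eef_pos: [0.4993, -0.2822, 0.0394]
eef_rot: [0.494, 0.869, 0.0, 0.0]
wrist_force: [0.6, 0.2, 0.1]
opening: 0.0236
grip_force: 10.0
```

Call:
apply_moves --pt "0 0 0.03 0 0 0" --pt "0 0 0 0 0 0" --pt "0 0 0 0 0 0"

```text
t: 19.75
eef_pos: [0.4996, -0.2824, 0.0384]
eef_rot: [0.494, 0.869, 0.0, 0.001]
wrist_force: [-0.9, 0.2, 6.1]
opening: 0.0234
grip_force: 10.0
```

Contact on the well floor (6 N), so I release and go for blue.

Call:
apply_moves --pt "0 0 0 0 0 0" --pt "0 0 0 0 0 0" --pt "0 0 0 0 0 0" --pt "0 0 -0.2 0 0 0" --pt "0 0 -0.4 0 0 0" --pt "0 0 -0.6 0 0 0" --pt "0 0 -0.7 0 0 0" --pt "0 0 -0.5 0 0 0" --pt "0 0 -0.35 0 0 0" --pt "0 0 -0.1 0 0 0" --hand 50

```text
t: 20.75
eef_pos: [0.4999, -0.2825, 0.1826]
eef_rot: [0.494, 0.869, 0.0, 0.002]
wrist_force: [0.1, -0.1, -0.5]
opening: 0.0461
grip_force: 0.0
```

```bash
python3 -c "
from h import *
plan(V[1],.18,RY)"
```

```text
t 20.75 pos [ 0.4999 -0.2825  0.1826] turn [0.022 0.01  6.308] shift after turn [ 6.592 -2.576  0.052] shift now [6.183 3.443 0.043]
```

Call:
apply_moves --pt "0.3 0.17 0 0 0 0" --pt "0.6 0.33 0 0 0 0" --pt "0.7 0.39 0 0 0 0" --pt "0.7 0.39 0 0 0 0" --pt "0.73 0.41 0 0 0 0" --pt "0.73 0.41 0 0 0 0" --pt "0.72 0.4 0 0 0 0" --pt "0.7 0.39 0 0 0 0" --pt "0.6 0.33 0 0 0 0" --pt "0.4 0.22 0 0 0 0"

```text
t: 21.75
eef_pos: [0.4882, 0.0741, 0.1796]
eef_rot: [0.493, 0.87, -0.0, -0.0]
wrist_force: [0.6, 0.2, -0.5]
opening: 0.0462
grip_force: 0.0
```

Call:
apply_moves --pt "0 0 0 0 0 0.7" --pt "0 0 0 0 0 0.8" --pt "0 0 0 0 0 0.8" --pt "0 0 0 0 0 0.8" --pt "0 0 0 0 0 0.8" --pt "0 0 0 0 0 0.8" --pt "0 0 0 0 0 0.8" --pt "0 0 0 0 0 0.8" --pt "0 0 0 0 0 0" --pt "0 0 0 0 0 0"

```text
t: 22.75
eef_pos: [0.4887, 0.0715, 0.1798]
eef_rot: [0.816, 0.578, -0.0, 0.0]
wrist_force: [-0.2, 0.7, -0.9]
opening: 0.0463
grip_force: 0.0
```

```bash
python3 -c "
from h import *
plan(V[1],.031,RY)"
```

```text
t 22.75 pos [0.4887 0.0715 0.1798] turn [-0.003  0.005  0.033] shift after turn [2.000e-03 2.100e-02 2.977e+00] shift now [0.004 0.022 2.977]
```

Call:
apply_moves --pt "0 0.02 0.4 0 0 0.03" --pt "0 0 0.6 0 0 0" --pt "0 0 0.55 0 0 0" --pt "0 0 0.4 0 0 0" --pt "0 0 0.3 0 0 0" --pt "0 0 0.3 0 0 0" --pt "0 0 0.25 0 0 0" --pt "0 0 0.15 0 0 0" --pt "0 0 0 0 0 0" --pt "0 0 0 0 0 0"

```text
t: 23.75
eef_pos: [0.49, 0.0709, 0.0329]
eef_rot: [0.818, 0.575, 0.0, -0.0]
wrist_force: [-0.3, -0.7, -0.2]
opening: 0.0465
grip_force: 0.0
```

Call:
apply_moves --pt "0 0 0 0 0 0" --pt "0 0 0 0 0 0" --pt "0 0 0 0 0 0" --pt "0 0 0 0 0 0" --pt "0 0 0 0 0 0" --hand 20 --squeeze 10

```text
t: 24.25
eef_pos: [0.49, 0.0711, 0.0329]
eef_rot: [0.818, 0.575, 0.0, 0.0]
wrist_force: [-0.1, -0.4, 3.2]
opening: 0.0236
grip_force: 10.0
```

Call:
apply_moves --pt "0 0 -0.2 0 0 0" --pt "0 0 -0.4 0 0 0" --pt "0 0 -0.5 0 0 0" --pt "0 0 -0.6 0 0 0" --pt "0 0 -0.6 0 0 0" --pt "0 0 -0.5 0 0 0" --pt "0 0 -0.2 0 0 -0.4" --pt "0 0 0 0 0 -0.8" --pt "0 0 0 0 0 -0.8" --pt "0 0 0 0 0 -0.8"

```text
t: 25.25
eef_pos: [0.4896, 0.0712, 0.1828]
eef_rot: [0.69, 0.724, 0.0, -0.0]
wrist_force: [0.5, 0.3, -0.5]
opening: 0.0238
grip_force: 10.0
```

Call:
apply_moves --pt "0 0 0 0 0 -0.8" --pt "0 0 0 0 0 -0.8" --pt "0 0 0 0 0 -0.8" --pt "0 0 0 0 0 -0.74" --pt "0 0 0 0 0 -0.4" --pt "0 0 0 0 0 0"

```text
t: 25.85
eef_pos: [0.4897, 0.0709, 0.1827]
eef_rot: [0.493, 0.87, 0.0, -0.0]
wrist_force: [-0.6, 0.8, -0.3]
opening: 0.0238
grip_force: 10.0
```

```bash
python3 -c "
from h import *
plan(W[1],.18,BY)"
```

```text
t 25.85 pos [0.4897 0.0709 0.1827] turn [ 0.    -0.002  0.009] shift after turn [-5.223 -3.453  0.054] shift now [-5.218 -3.46   0.052]
```

Call:
apply_moves --pt "-0.3 -0.2 0 0 0 0" --pt "-0.52 -0.345 0 0 0 0" --pt "-0.6 -0.4 0 0 0 0" --pt "-0.6 -0.4 0 0 0 0" --pt "-0.6 -0.4 0 0 0 0" --pt "-0.6 -0.4 0 0 0 0" --pt "-0.6 -0.4 0 0 0 0" --pt "-0.6 -0.4 0 0 0 0" --pt "-0.5 -0.33 0 0 0 0" --pt "-0.3 -0.18 0 0 0 0"

```text
t: 26.85
eef_pos: [0.4747, -0.2443, 0.1827]
eef_rot: [0.496, 0.869, -0.0, 0.0]
wrist_force: [-0.1, 0.1, -1.1]
opening: 0.0239
grip_force: 10.0
```

Call:
apply_moves --pt "0 0 0 0 0 0" --pt "0 0 0 0 0 0"

```text
t: 27.05
eef_pos: [0.4751, -0.2413, 0.1824]
eef_rot: [0.494, 0.869, 0.0, -0.0]
wrist_force: [0.0, 0.6, -1.2]
opening: 0.0234
grip_force: 10.0
```

```bash
python3 -c "
from h import *
plan(W[1],.0395,BY)"
```

```text
t 27.05 pos [ 0.4751 -0.2413  0.1824] turn [-0.002 -0.005 -0.007] shift after turn [-0.009 -0.006  2.858] shift now [-0.011 -0.005  2.858]
```

Call:
apply_moves --pt "-0.01 0 0.3 0 0 0" --pt "0 0 0.5 0 0 0" --pt "0 0 0.5 0 0 0" --pt "0 0 0.4 0 0 0" --pt "0 0 0.3 0 0 0" --pt "0 0 0.25 0 0 0" --pt "0 0 0.2 0 0 0" --pt "0 0 0.2 0 0 0" --pt "0 0 0.1 0 0 0" --pt "0 0 0.05 0 0 0"

```text
t: 28.05
eef_pos: [0.4756, -0.242, 0.0423]
eef_rot: [0.494, 0.87, 0.0, -0.0]
wrist_force: [-0.7, -0.6, 0.4]
opening: 0.0236
grip_force: 10.0
```

Call:
apply_moves --pt "0 0 0.03 0 0 0" --pt "0 0 0.02 0 0 0" --pt "0 0 0 0 0 0" --pt "0 0 0 0 0 0"

```text
t: 28.45
eef_pos: [0.4758, -0.2421, 0.0404]
eef_rot: [0.494, 0.87, 0.0, 0.0]
wrist_force: [-0.2, 0.5, -0.1]
opening: 0.024
grip_force: 10.0
```

Call:
apply_moves --pt "0 0 0.03 0 0 0" --pt "0 0 0 0 0 0" --pt "0 0 0 0 0 0"

```text
t: 28.75
eef_pos: [0.4764, -0.242, 0.0393]
eef_rot: [0.493, 0.87, 0.0, 0.001]
wrist_force: [0.3, 1.2, 6.1]
opening: 0.0238
grip_force: 10.0
```

Contact again, so I release and go for yellow.

Call:
apply_moves --pt "0 0 0 0 0 0" --pt "0 0 0 0 0 0" --pt "0 0 0 0 0 0" --pt "0 0 -0.2 0 0 0" --pt "0 0 -0.4 0 0 0" --pt "0 0 -0.6 0 0 0" --pt "0 0 -0.7 0 0 0" --pt "0 0 -0.5 0 0 0" --pt "0 0 -0.35 0 0 0" --pt "0 0 -0.1 0 0 0" --hand 50

```text
t: 29.75
eef_pos: [0.4762, -0.2423, 0.1835]
eef_rot: [0.494, 0.87, 0.0, 0.002]
wrist_force: [0.2, 0.0, 0.3]
opening: 0.0466
grip_force: 0.0
```

```bash
python3 -c "
from h import *
plan(V[0],.18,RY)"
```

```text
t 29.75 pos [ 0.4762 -0.2423  0.1835] turn [0.022 0.008 6.318] shift after turn [ 6.914 -1.861  0.069] shift now [5.831 4.156 0.065]
```

Call:
apply_moves --pt "0 0 0 0 0 0.7" --pt "0 0 0 0 0 0.8" --pt "0 0 0 0 0 0.8" --pt "0 0 0 0 0 0.8" --pt "0 0 0 0 0 0.8" --pt "0 0 0 0 0 0.8" --pt "0 0 0 0 0 0.8" --pt "0 0 0 0 0 0.8" --pt "0.3 -0.08 0 0 0 0" --pt "0.6 -0.16 0 0 0 0"

```text
t: 30.75
eef_pos: [0.4788, -0.197, 0.1808]
eef_rot: [0.818, 0.575, -0.001, 0.0]
wrist_force: [0.6, -0.4, 0.3]
opening: 0.0467
grip_force: 0.0
```

Call:
apply_moves --pt "0.7 -0.19 0 0 0 0" --pt "0.7 -0.19 0 0 0 0" --pt "0.7 -0.19 0 0 0 0" --pt "0.7 -0.19 0 0 0 0" --pt "0.7 -0.19 0 0 0 0" --pt "0.7 -0.19 0 0 0 0" --pt "0.7 -0.19 0 0 0 0" --pt "0.7 -0.19 0 0 0 0" --pt "0.4 -0.1 0 0 0 0" --pt "0 0 0 0 0 0"

```text
t: 31.75
eef_pos: [0.5031, 0.1174, 0.1802]
eef_rot: [0.815, 0.579, -0.001, -0.0]
wrist_force: [-0.3, 0.0, 0.1]
opening: 0.0462
grip_force: 0.0
```

```bash
python3 -c "
from h import *
plan(V[0],.031,RY)"
```

```text
t 31.75 pos [0.5031 0.1174 0.1802] turn [-0.008  0.004  0.055] shift after turn [-0.041  0.059  2.985] shift now [-0.04   0.062  2.985]
```

Call:
apply_moves --pt "0 0.02 0.4 0 0 0.03" --pt "0 0 0.6 0 0 0" --pt "0 0 0.4 0 0 0" --pt "0 0 0 0 0 0" --pt "0 0 0 0 0 0"

```text
t: 32.25
eef_pos: [0.5043, 0.1125, 0.1113]
eef_rot: [0.819, 0.574, -0.001, 0.0]
wrist_force: [-0.1, -0.2, 0.1]
opening: 0.0466
grip_force: 0.0
```

```bash
python3 -c "
from h import *
plan(V[0],.031,RY)"
```

```text
t 32.25 pos [0.5043 0.1125 0.1113] turn [-0.003  0.007 -0.025] shift after turn [0.043 0.003 1.607] shift now [0.044 0.004 1.606]
```

Call:
apply_moves --pt "0.04 0 0.2 0 0 0" --pt "0 0 0.35 0 0 0" --pt "0 0 0.35 0 0 0" --pt "0 0 0.3 0 0 0" --pt "0 0 0.25 0 0 0" --pt "0 0 0.12 0 0 0" --pt "0 0 0 0 0 0" --pt "0 0 0 0 0 0"

```text
t: 33.05
eef_pos: [0.5054, 0.1157, 0.0331]
eef_rot: [0.818, 0.575, 0.0, 0.0]
wrist_force: [-0.9, -0.8, 0.1]
opening: 0.0465
grip_force: 0.0
```

Call:
apply_moves --pt "0 0 0 0 0 0" --pt "0 0 0 0 0 0" --pt "0 0 0 0 0 0" --pt "0 0 0 0 0 0" --pt "0 0 0 0 0 0" --hand 20 --squeeze 10

```text
t: 33.55
eef_pos: [0.5053, 0.1158, 0.0328]
eef_rot: [0.818, 0.575, 0.0, 0.0]
wrist_force: [0.2, 0.4, 1.9]
opening: 0.0237
grip_force: 10.0
```

Call:
apply_moves --pt "0 0 -0.2 0 0 0" --pt "0 0 -0.4 0 0 0" --pt "0 0 -0.5 0 0 0" --pt "0 0 -0.6 0 0 0" --pt "0 0 -0.6 0 0 0" --pt "0 0 -0.5 0 0 0" --pt "0 0 -0.2 0 0 0"

```text
t: 34.25
eef_pos: [0.5056, 0.1157, 0.185]
eef_rot: [0.818, 0.575, 0.001, 0.0]
wrist_force: [-0.3, 0.1, -0.1]
opening: 0.0236
grip_force: 10.0
```

```bash
python3 -c "
from h import *
plan(W[0],.18,BY)"
```

```text
t 34.25 pos [0.5056 0.1157 0.185 ] turn [ 1.800e-02 -6.000e-03 -6.325e+00] shift after turn [-4.91  -4.185  0.1  ] shift now [-6.35   1.138  0.091]
```

Call:
apply_moves --pt "-0.3 0.05 0 0 0 0" --pt "-0.6 0.11 0 0 0 0" --pt "-0.7 0.13 0 0 0 0" --pt "-0.75 0.135 0 0 0 0" --pt "-0.75 0.135 0 0 0 0" --pt "-0.75 0.135 0 0 0 0" --pt "-0.75 0.135 0 0 0 0" --pt "-0.75 0.135 0 0 0 0" --pt "-0.65 0.11 0 0 0 0" --pt "-0.35 0.06 0 0 0 0"

```text
t: 35.25
eef_pos: [0.4486, -0.2056, 0.1818]
eef_rot: [0.819, 0.573, -0.001, -0.0]
wrist_force: [-0.1, -0.2, 0.1]
opening: 0.0234
grip_force: 10.0
```

Call:
apply_moves --pt "0 0 0 0 0 -0.4" --pt "0 0 0 0 0 -0.8" --pt "0 0 0 0 0 -0.8" --pt "0 0 0 0 0 -0.8" --pt "0 0 0 0 0 -0.8" --pt "0 0 0 0 0 -0.8" --pt "0 0 0 0 0 -0.8" --pt "0 0 0 0 0 -0.72" --pt "0 0 0 0 0 -0.4" --pt "0 0 0 0 0 0"

```text
t: 36.25
eef_pos: [0.4495, -0.2027, 0.1817]
eef_rot: [0.494, 0.869, -0.0, -0.001]
wrist_force: [-1.0, -0.3, -0.8]
opening: 0.0236
grip_force: 10.0
```

```bash
python3 -c "
from h import *
plan(W[0],.0395,BY)"
```

```text
t 36.25 pos [ 0.4495 -0.2027  0.1817] turn [-0.008 -0.011 -0.006] shift after turn [-0.014  0.041  2.843] shift now [-0.019  0.044  2.843]
```

Call:
apply_moves --pt "-0.01 0.03 0.3 0 0 0" --pt "0 0 0.5 0 0 0" --pt "0 0 0.5 0 0 0" --pt "0 0 0.4 0 0 0" --pt "0 0 0.3 0 0 0" --pt "0 0 0.25 0 0 0" --pt "0 0 0.2 0 0 0" --pt "0 0 0.2 0 0 0" --pt "0 0 0.1 0 0 0" --pt "0 0 0.04 0 0 0"

```text
t: 37.25
eef_pos: [0.4523, -0.2019, 0.0427]
eef_rot: [0.494, 0.869, -0.0, -0.0]
wrist_force: [0.3, -0.2, -0.5]
opening: 0.0238
grip_force: 10.0
```

Call:
apply_moves --pt "0 0 0.03 0 0 0" --pt "0 0 0.02 0 0 0" --pt "0 0 0 0 0 0" --pt "0 0 0 0 0 0"

```text
t: 37.65
eef_pos: [0.4527, -0.2019, 0.0409]
eef_rot: [0.494, 0.869, 0.0, 0.0]
wrist_force: [-0.2, -0.1, -0.9]
opening: 0.0235
grip_force: 10.0
```

Call:
apply_moves --pt "0 0 0.03 0 0 0" --pt "0 0 0 0 0 0" --pt "0 0 0 0 0 0"

```text
t: 37.95
eef_pos: [0.4532, -0.2018, 0.0394]
eef_rot: [0.494, 0.869, 0.0, 0.001]
wrist_force: [1.7, 1.5, 4.8]
opening: 0.0234
grip_force: 10.0
```

Call:
apply_moves --pt "0 0 0 0 0 0" --pt "0 0 0 0 0 0" --pt "0 0 0 0 0 0" --pt "0 0 -0.2 0 0 0" --pt "0 0 -0.4 0 0 0" --pt "0 0 -0.6 0 0 0" --pt "0 0 -0.7 0 0 0" --pt "0 0 -0.7 0 0 0" --pt "0 0 -0.7 0 0 0" --pt "0 0 -0.5 0 0 0" --hand 50

```text
t: 38.95
eef_pos: [0.4523, -0.2022, 0.2318]
eef_rot: [0.494, 0.869, 0.0, 0.001]
wrist_force: [0.0, -0.0, 0.3]
opening: 0.0466
grip_force: 0.0
```

Call:
apply_moves --pt "-0.7 0 -0.3 0 0 0" --pt "-0.7 0 -0.3 0 0 0" --pt "-0.7 0 -0.3 0 0 0" --pt "-0.5 0 -0.2 0 0 0" --pt "0 0 0 0 0 0" --pt "0 0 0 0 0 0"

```text
t: 39.55
eef_pos: [0.5183, -0.3136, 0.2842]
eef_rot: [0.495, 0.869, -0.0, -0.0]
wrist_force: [0.9, -1.0, -0.1]
opening: 0.0466
grip_force: 0.0
```

```bash
python3 -c "
from h import *
f=wrist('w4');g=grab_frame('scene');print(proj(f,np.c_[W,np.full(4,.074)]).round(0).tolist())
a=np.hstack([f['image'][:,150:450],g['image'][:,120:480]]);cv2.imwrite('pics/end.png',a[:,:,::-1])"
```

```text
[[282.0, 33.0], [282.0, 86.0], [282.0, 135.0], [282.0, 180.0]]
```

View pics/end.png

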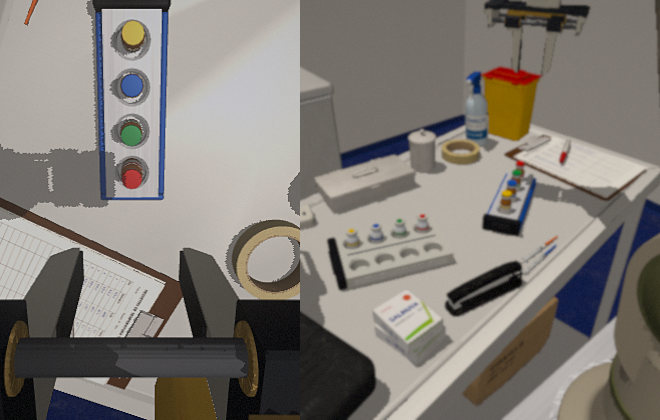

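In the wrist image all four vials stand upright in their wells. From the black end the caps are yellow (133,36), blue (132,86), green (131,133) and red (131,178), counted within this crop. The diluents are undisturbed, and the arm is clear.

```bash
python3 -c "
from h import *
print(hand_in())"
```

```text
the job is handed in; nothing more can be done
None
```

All four vaccine vials are in the cold block, in order from the black end: yellow, blue, green, red, matching their diluents. The last pictures showed them upright and released with the diluents undisturbed, and I handed the job in at about 40 s; no verdict came back.

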